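# Empty the sorting skip into the crate

### The job

Put the green bottle into the steel tipping skip with the tin and the pot that are already in it. Push the skip over by its red bar, past its catch, so that all three pieces drop out into the clear crate; then bring it back upright until the catch clicks in again, easing it down instead of letting it fall back. Leave the clear bottle and the blue bottle standing where they are.

Things in the scene. Friction and masses are not known exactly. Their poses are not given: they have to be found in the camera images.
- green_bottle: Green, the one to pick up: 78 mm tall plastic bottle standing on the table: straight body 42 mm in diameter up to 52 mm, shoulder to 62 mm, then a 24 mm wide white screw cap; about 0.05 kg. Origin at the centre of its underside, z up along it. Its spot is mixed with those of the other two bottles.
- clear_bottle: Colourless, to be left alone: 78 mm tall plastic bottle standing on the table: straight body 42 mm in diameter up to 52 mm, shoulder to 62 mm, then a 24 mm wide red screw cap; about 0.05 kg. Origin at the centre of its underside, z up along it. Its spot is mixed with those of the other two bottles.
- blue_bottle: Blue, to be left alone: 78 mm tall plastic bottle standing on the table: straight body 42 mm in diameter up to 52 mm, shoulder to 62 mm, then a 24 mm wide white screw cap; about 0.05 kg. Origin at the centre of its underside, z up along it. Its spot is mixed with those of the other two bottles.
- tin: Small closed tin with an orange band, 48 mm in diameter, 48 mm tall, 0.05 kg, already in the skip. Origin at the centre of its underside.
- pot: Small yellow pot with a white lid, 42 mm in diameter, 36 mm tall, 0.03 kg, already in the skip. Origin at the centre of its underside.
- stand: Yellow fixed stand of the skip; place and yaw vary. Origin on the table right below the hinge axis; x points horizontally the way the skip tips (away from the robot, to the crate), y along the hinge axis. Two upright side plates stand at y = -0.115 to -0.125 and +0.115 to +0.125 m, up to 250 mm above the table. Foot plate 150 x 260 x 12 mm.
- skip (a joint): Skip angle, rad: 0 upright and caught, 1.75 fully tipped (stop). Catch: spring ball, acts below about 0.27 rad; takes about 5 N at the bar to leave, and the bar must be pressed back through it (about 2 N) until it snaps to 0. Over-centre: below about 0.85 rad the weight swings the skip back, above about 1.0 it tips by itself to 1.75 and stays. Lightly damped: let go, it falls fast either way; 0.6 kg.
- skip_hinge (a point): Point on the hinge axis midway across the skip, 175 mm above the table. Its axes turn with the skip and equal the stand's while it is upright; the axis is y, tipping turns z towards x.
- skip_bar (a point): Middle of the red handle bar: round, 12 mm thick, along y, 140 mm free between its end posts, 45 mm above the back rim on the robot's side. In skip_hinge's turning axes it is at x -0.107, z +0.120 m, so it moves on an arc of 161 mm radius: 295 mm above the table upright, 336 mm at most, 259 mm fully tipped, then beyond the hinge over the crate. Axes as skip_hinge.
- skip_floor (a point): A clear spot on the skip's flat inner floor for the bottle (standing or lying); tin and pot are on the other, -y half. Axes as skip_hinge, from which it is at x -0.04, y +0.04, z 0 m. The floor runs from x -0.105 to 0, inner width 200 mm.
- skip_lip (a point): Middle of the front lip of the skip, an open steel hopper with 4 mm walls: back and side walls 75 mm high above the floor, front plate sloping outward from the hinge up to this lip, in skip_hinge's axes x +0.06, z +0.075 m. Fully tipped it hangs 103 mm above the table over the crate.
- crate: Clear open crate fixed on the table just beyond the hinge, 260 mm along x by 280 mm along y, walls 5 mm thick and 90 mm high, but the wall next to the skip (its -x side) only 45 mm. Origin at the centre of its underside, axes about as the stand's.
Things that resemble listed ones, but are neither listed nor needed, are in the scene too. What is shaped like the pot but brown or turquoise is not meant.

How it is judged:
On the way, in this order (a step that is already met when the one before it is completed fails the run):
1. the green bottle is inside the upright skip and let go (x of green_bottle in the frame of skip_hinge between -0.11 and 0.065 m and y of green_bottle in the frame of skip_hinge between -0.105 and 0.105 m and z of green_bottle in the frame of skip_hinge between -0.01 and 0.07 m and value of joint skip below 0.1 rad and contact force between the fingers and green_bottle below 0.1 N), for 0.2 s.
2. the skip is tipped over and bottle, tin and pot are in the crate (value of joint skip above 1.5 rad and x of green_bottle in the frame of crate between -0.128 and 0.128 m and y of green_bottle in the frame of crate between -0.138 and 0.138 m and z of green_bottle in the frame of crate between -0.005 and 0.09 m and x of tin in the frame of crate between -0.128 and 0.128 m and y of tin in the frame of crate between -0.138 and 0.138 m and z of tin in the frame of crate between -0.005 and 0.09 m and x of pot in the frame of crate between -0.128 and 0.128 m and y of pot in the frame of crate between -0.138 and 0.138 m and z of pot in the frame of crate between -0.005 and 0.09 m), for 0.2 s.
At the end, for the whole second after the job is handed in: The skip is upright in its catch (within 0.06 rad), and the green bottle, the tin and the pot lie at rest inside the crate (value of joint skip below 0.06 rad and x of green_bottle in the frame of crate between -0.128 and 0.128 m and y of green_bottle in the frame of crate between -0.138 and 0.138 m and z of green_bottle in the frame of crate between -0.005 and 0.09 m and x of tin in the frame of crate between -0.128 and 0.128 m and y of tin in the frame of crate between -0.138 and 0.138 m and z of tin in the frame of crate between -0.005 and 0.09 m and x of pot in the frame of crate between -0.128 and 0.128 m and y of pot in the frame of crate between -0.138 and 0.138 m and z of pot in the frame of crate between -0.005 and 0.09 m and linear speed of each of green_bottle, tin, pot below 0.05 m/s); the robot touches nothing.
It fails at once if the skip falls back towards upright (faster than 1.8 rad/s just before the catch, between 0.6 and 0.28 rad) (value of joint skip between 0.28 and 0.6 rad and velocity of joint skip below -1.8 rad/s).
It fails at once if the clear bottle is knocked over or shifted by more than 15 mm (distance of clear_bottle from where it was at the start of the episode above 0.015 m or angle between clear_bottle's own z axis and vertical above 0.5 rad).
It fails at once if the blue bottle is knocked over or shifted by more than 15 mm (distance of blue_bottle from where it was at the start of the episode above 0.015 m or angle between blue_bottle's own z axis and vertical above 0.5 rad).
It also fails if it takes over 70 s, if anything falls off the work surface, if the arm or the gripper's body presses on something with over 40 N, if the wrist force passes 120 N, or if a joint passes its speed limit or range.

### The arm

A 6-joint arm with a two-finger parallel gripper is mounted at the origin on the work surface. World frame = base frame: x ahead of the robot, y to its left, z up, the work surface at z = 0. Lengths are in m, angles in rad, forces in N, time in s.
With the tool pointing down it reaches from about 0.25 to 0.775 m from the base axis. Payload 8.9 kg.
Tool frame: the origin (TCP) lies at the very end of the fingers, on their centre line; the grasp point (between the pads) lies 19 mm behind it; z points along the fingers, y is the direction in which the jaws open and shut (so a half turn about z gives the same grasp; the last joint's range is limited). The gripper opens to 85 mm and grips with 20 to 120 N. Pads are 22 mm wide; open, the fingers measure 114 mm over their backs; the gripper's body (76 mm by 85 mm) begins 54 mm behind the grasp point. The pads swing forward as they close: fully open they stand 13 mm farther back than shut.
Start: joints at [1.078, 0.291, -0.153, 1.127, 0, 1.431], TCP at [0.182, 0.492, 0.231] pointing down, gripper open.
Joint ranges: [-2.52, 2.52], [-0.91, 1.74], [-1.3, 1.37], [-1.96, 2.02], [-1.52, 1.47], [-3.14, 3.14]. Speed limits (rad/s): [2.22, 2.22, 2.79, 3.14, 3.14, 3.14].

### API

Orientations are given as a 3x3 rotation matrix whose columns are the frame's x, y, z axes.
In Python, from bench import arm gives the robot as it stands. The module is installed in compiled form; this text tells all that it offers. Calls block until the motion is done:
- arm.reach(position, orientation): joint-space move of the TCP to a pose.
- arm.servo_line(position, speed=0.15, rot=None, stop_force=None): straight line of the TCP; rot=None keeps the orientation; speed is the mean speed in m/s. With stop_force (N) it stops when the force on the tool has changed by that much, and returns True; else False.
- arm.movej(angles): joint-space move.
- arm.grip(opening, newtons=None): opening from 0.0 (shut) to 1.0 (fully open); newtons is the grip in N (None keeps the last); returns when the fingers have stopped.
- arm.sleep(seconds).
- arm.solve_ik(position, orientation): joint angles nearest the present ones, or None.
- arm.state(): the state.
- arm.camera(name): name is "scene" or "side" or "wrist"; returns the picture (384x512x3 uint8, blue, green, red); there is no depth.
- arm.get_calibration(name): a dict with "fx", "fy", "cx", "cy" (pixels), "rvec" (rotation vector, rad) and "tvec" (3), from world to camera coordinates, as OpenCV has them; the wrist camera has in their place "tool_from_camera" (4x4, takes a point from camera to tool coordinates, whose origin is the TCP and whose axes are the flange's). Camera axes: x right, y down, z forward; pixel columns grow to the right and rows downward; lengths in m; the calibration is good to about 2 mm. A picture is of the moment at which its call begins: read the wrist's pose just before it. get_calibration takes no time and is no camera call.
A pose or a line that the arm cannot do raises arm.PlanningError and nothing moves.
- arm.close_job(): hands the job in, once; it reports no verdict.
The state is a dict: "time_s": time; "joints": joint angles; "joint_vel": joint speeds; "effort": joint torques, N m; "position": TCP position; "ee_rot": TCP orientation; "ft_force": force on the tool from outside, world axes, zero at the start; "moment": the same for the moment, N m; "finger_gap": opening from 0.0 (shut) to 1.0 (fully open).
Only numpy, scipy, OpenCV 4.12 (cv2) and the standard library are available. Lean on these libraries where they do the work, as an engineer would, in place of code of your own. Each camera call takes 0.05 s, during which the arm holds its last target.

## Working session

There is one attempt and no reset: what is moved stays moved. The work goes in short steps, each a Python script; the robot and the scene stay as the last script left them, time stands still between calls to the robot, and variables do not carry over. Pictures are saved under pics/ and viewed, and the job is handed in when it is done.

```bash
mkdir -p pics
python3 - <<'E'
from bench import arm
import cv2
s=arm.state(); print(s['time_s'],s['position'],s['ee_rot'])
for n in("scene","side"):
    im=arm.camera(n); cv2.imwrite(f"pics/{n}0.png",im)
    print(n,arm.get_calibration(n))
print(arm.get_calibration("wrist"))
E
```

```text
0.0 [0.18169381 0.49210326 0.23072315] [[-9.38050590e-01  3.46497779e-01 -6.16696884e-04]
 [ 3.46498282e-01  9.38049894e-01 -1.15600400e-03]
 [ 1.77939627e-04 -1.29807465e-03 -9.99999142e-01]]
scene {'fx': 495.49101871118467, 'fy': 495.49101871118467, 'cx': 255.19050712601856, 'cy': 196.98335091614027, 'rvec': array([ 1.21597845,  2.32057639, -0.93831639]), 'tvec': array([ 0.39757283, -0.13513791,  1.59413551])}
side {'fx': 432.6797504393763, 'fy': 432.6797504393763, 'cx': 250.11901592870228, 'cy': 192.703990438109, 'rvec': array([ 2.33846087, -0.6426859 ,  0.24236744]), 'tvec': array([-0.50359456,  0.24343198,  1.07968584])}
{'fx': 283.9249906388556, 'fy': 283.9249906388556, 'cx': 252.6511654072087, 'cy': 187.3292613123577, 'tool_from_camera': array([[-1.43421028e-04, -9.64791452e-01, -2.63016033e-01,
         6.70443450e-02],
       [ 9.99999969e-01, -1.91439378e-04,  1.56941201e-04,
         4.52525118e-04],
       [-2.01767155e-04, -2.63016002e-01,  9.64791450e-01,
        -1.42168788e-01],
       [ 0.00000000e+00,  0.00000000e+00,  0.00000000e+00,
         1.00000000e+00]])}
```

View pics/scene0.png

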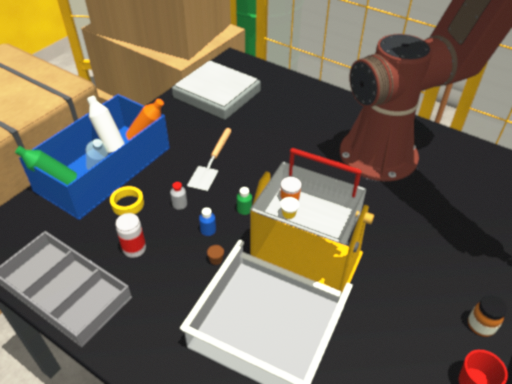

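View pics/side0.png

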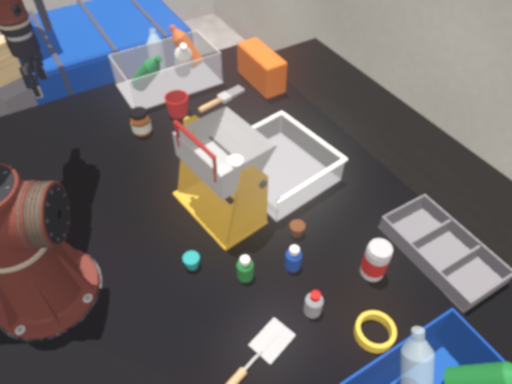

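Green candidates:
- Small white-capped bottle standing on the table, at scene (245,201) and side (245,268).
- Large green bottle lying in the blue box, at scene (47,165) and side (480,373).
- Green bottle in the clear bin, at side (147,67).

The first one fits the description. The blue bottle is at scene (208,222), the clear one with the red cap at (179,196). Next I'll take a close crop and locate everything.

```bash
cat > h.py <<'E'
import cv2,numpy as np
from bench import arm
def cam(n):
    c=arm.get_calibration(n);K=np.array([[c['fx'],0,c['cx']],[0,c['fy'],c['cy']],[0,0,1]])
    R=cv2.Rodrigues(c['rvec'])[0];return K,R,np.array(c['tvec'])
def ray(n,p):
    K,R,t=cam(n);return -R.T@t,R.T@np.linalg.inv(K)@np.array([p[0],p[1],1.])
def plane(n,p,z):
    o,d=ray(n,p);return o+d*(z-o[2])/d[2]
def tri(ps,pt):
    a=[]
    for n,p in(("scene",ps),("side",pt)):
        K,R,t=cam(n);a.append(K@np.c_[R,t])
    X=cv2.triangulatePoints(a[0],a[1],np.array(ps,float),np.array(pt,float))[:,0];return X[:3]/X[3]
def proj(n,X):
    K,R,t=cam(n);q=K@(R@np.asarray(X,float)+t);return q[:2]/q[2]
def comps(im,lo,hi,amin=15):
    h=cv2.cvtColor(im,cv2.COLOR_BGR2HSV);m=cv2.inRange(h,np.array(lo),np.array(hi))
    n,l,s,c=cv2.connectedComponentsWithStats(m)
    return [(c[i].round(1).tolist(),s[i].tolist()) for i in range(1,n) if s[i][4]>=amin],m,l
E
python3 - <<'E'
from h import *
a=cv2.imread('pics/scene0.png');b=cv2.imread('pics/side0.png')
for n,im in(("scene",a),("side",b)):
    for c,lo,hi in(("green",(50,120,40),(80,255,255)),("blue",(105,150,40),(125,255,255)),("red",(0,170,60),(4,255,255)),("red2",(174,150,60),(180,255,255))):
        print(n,c,comps(im,lo,hi)[0])
A=cv2.resize(a[140:384,140:384],None,fx=2.4,fy=2.4,interpolation=3);cv2.imwrite('pics/ca.png',A)
B=cv2.resize(b[90:330,140:400],None,fx=2.4,fy=2.4,interpolation=3);cv2.imwrite('pics/cb.png',B)
E
```

```text
scene green [([247.4, 22.1], [237, 0, 19, 56, 751]), ([45.8, 164.0], [16, 146, 60, 38, 913]), ([243.8, 204.0], [237, 193, 16, 22, 257])]
scene blue [([97.7, 160.0], [21, 95, 149, 125, 7393]), ([207.5, 225.1], [199, 214, 17, 22, 286])]
scene red [([325.9, 163.0], [290, 148, 72, 48, 558]), ([176.6, 185.2], [172, 182, 10, 8, 64]), ([132.7, 243.7], [119, 232, 26, 20, 284]), ([482.8, 368.5], [459, 349, 50, 35, 1379])]
scene red2 []
side green [([240.6, 268.9], [238, 265, 8, 7, 21]), ([479.0, 373.7], [445, 362, 67, 22, 1258])]
side blue [([120.5, 21.2], [86, 0, 66, 50, 1997]), ([155.8, 9.6], [138, 0, 33, 25, 426]), ([79.5, 48.1], [46, 5, 66, 88, 3589]), ([50.1, 75.7], [31, 22, 37, 82, 903]), ([293.1, 258.3], [287, 254, 14, 8, 52]), ([456.6, 343.1], [425, 308, 80, 76, 2754]), ([378.1, 370.8], [340, 341, 64, 43, 1154])]
side red []
side red2 []
```

View pics/ca.png

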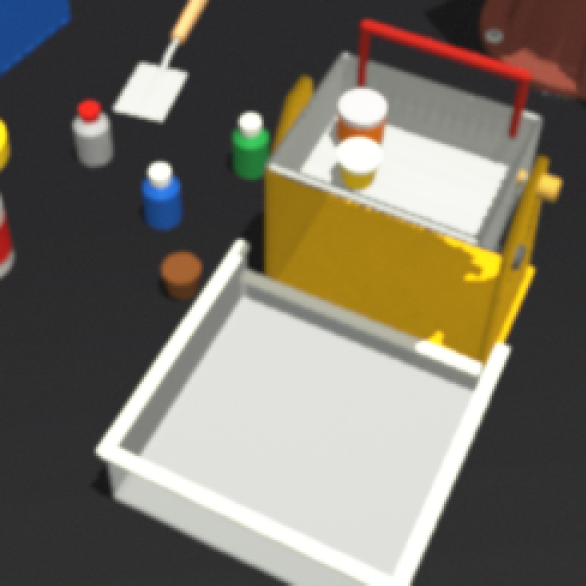

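View pics/cb.png

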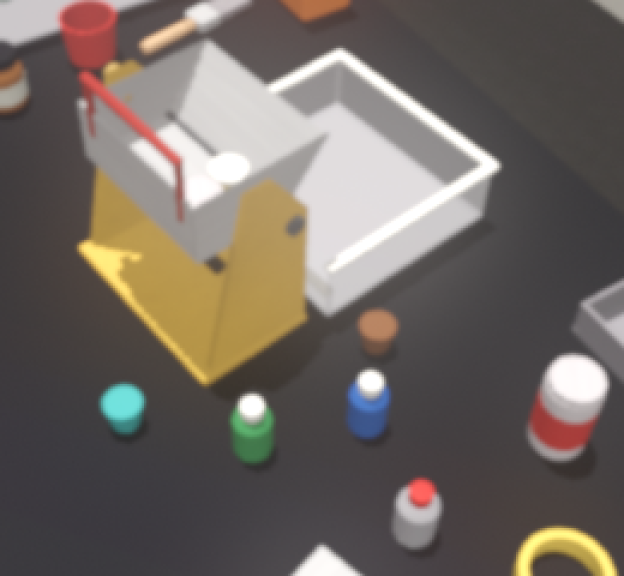

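The close crop confirms the choice: green body with a white cap at crop (250,145), clear of the blue and clear bottles. The cavity's tin and pot are on the bottle side (-y half should be checked).

Run:
```python
from h import *
a=lambda x,y:(140+x/2.4,140+y/2.4)
b=lambda x,y:(140+x/2.4,90+y/2.4)
for n,p,q in(("green cap",(250,123),(252,407)),("blue cap",(160,174),(371,384)),("clear cap",(89,112),(421,493)),
 ("bar L",(365,25),(178,162)),("bar R",(527,75),(86,78)),("crate hi far R",(403,580),(338,53)),("crate far L",(103,450),(493,163)),("tin lid",(362,105),(228,165))):
    X=tri(a(*p),b(*q)); print(n,X.round(4),(proj("scene",X)-a(*p)).round(1),(proj("side",X)-b(*q)).round(1))
for p in((240,247),(103,450),(403,580),(505,350)): print("crate rim",plane("scene",a(*p),.09).round(4))
L=plane("scene",a(365,25),.295);R=plane("scene",a(527,75),.295);print(L,R,(L+R)/2,np.linalg.norm(L-R))
```

```text
green cap [ 0.4431 -0.2156  0.0751] [-0.1  0. ] [-0.1 -0. ]
blue cap [ 0.5632 -0.2527  0.0726] [-0.2  0. ] [-0.2 -0. ]
clear cap [ 0.5336 -0.3804  0.073 ] [ 0.1 -0. ] [0.1 0. ]
bar L [ 0.4491 -0.0728  0.2962] [-0.1  0.1] [-0.2 -0.1]
bar R [0.4253 0.0871 0.2961] [-0.7  0.4] [-0.9 -0.5]
crate hi far R [0.8194 0.2034 0.0947] [-1.   0.3] [-0.8 -0.3]
crate far L [ 0.8658 -0.0741  0.0927] [ 0.3 -0. ] [0.3 0. ]
tin lid [ 0.5067 -0.0451  0.2463] [-3.1  1.1] [-3.8 -1.5]
crate rim [ 0.6076 -0.111   0.09  ]
crate rim [ 0.8652 -0.0758  0.09  ]
crate rim [0.8157 0.204  0.09  ]
crate rim [0.5652 0.1704 0.09  ]
[ 0.44746246 -0.0733152   0.295     ] [0.42197009 0.08745734 0.295     ] [0.43471627 0.00707107 0.295     ] 0.16278104720200992
```

```bash
cat >> h.py <<'E'
th=0.152
X=np.array([np.cos(th),np.sin(th),0]);Y=np.array([-np.sin(th),np.cos(th),0])
BAR=np.array([.4360,.0071,.295]); H=BAR+.107*X-np.array([0,0,.12])
def loc(x,y,z): return H+x*X+y*Y+np.array([0,0,z])
def rot(y): z=np.array([0,0,-1.]);return np.c_[np.cross(y,z),y,z]
G=np.array([.4431,-.2156,0])
def barpt(t,g=0.): # bar centre in world for skip angle t
    return loc(-.107*np.cos(t)+.12*np.sin(t),0,.107*np.sin(t)+.12*np.cos(t))
E
python3 - <<'E'
from h import *
print("turq",plane("side",(192,258),.03),"H",H)
for n,p,R in(("start up",[.182,.492,.45],arm.state()['ee_rot']),("above",G+[0,0,.3],rot(Y)),("grasp",G+[0,0,.016],rot(Y)),("floor",loc(-.04,.04,.022),rot(Y))):
    print(n,arm.solve_ik(p,R))
for s in(1,-1):
  for t in(0,.5,1,1.5,1.75): print(s,t,arm.solve_ik(barpt(t)-[0,0,.019],rot(s*X)))
E
```

```text
turq [ 0.34356016 -0.11670758  0.03      ] H [0.54176631 0.02330145 0.175     ]
start up [ 1.07707502e+00  2.88183781e-01  4.11427896e-01  1.69516257e+00
 -9.09270677e-06  1.43088765e+00]
above [-0.60133214  0.19955192 -0.09373999  1.27750442  0.         -0.75333214]
grasp [-0.60133214  0.46833339 -0.53678689  0.56567604  0.         -0.75333214]
floor [-0.03254783  0.26537224 -0.2817462   1.02367789  0.         -0.18454783]
1 0 [-0.15168542  0.09707244 -0.27889713  1.19482676  0.          1.26711091]
1 0.5 [-0.10937217  0.22300817 -0.03124863  1.31653952  0.          1.30942415]
1 1 [-0.07388965  0.38387078  0.1880771   1.37500265  0.          1.34490668]
1 1.5 [-0.05008311  0.53590708  0.32654907  1.36143831  0.          1.36871321]
1 1.75 [-0.0426386   0.59672056  0.34958905  1.32366481  0.          1.37615773]
-1 0 [-0.15168542  0.09707244 -0.27889713  1.19482676  0.         -1.87448174]
-1 0.5 [-0.10937217  0.22300817 -0.03124863  1.31653952  0.         -1.8321685 ]
-1 1 [-0.07388965  0.38387078  0.1880771   1.37500265  0.         -1.79668597]
-1 1.5 [-0.05008311  0.53590708  0.32654907  1.36143831  0.         -1.77287944]
-1 1.75 [-0.0426386   0.59672056  0.34958905  1.32366481  0.         -1.76543493]
```

Run:
```python
from h import *
p=arm.state()['position'];arm.servo_line([p[0],p[1],.46],speed=.3)
arm.reach(G+[0,0,.42],rot(Y)); arm.servo_line(G+[0,0,.12],speed=.25)
cv2.imwrite('pics/s1.png',arm.camera("scene"));cv2.imwrite('pics/w1.png',arm.camera("wrist"))
s=arm.state();print(s['time_s'],s['position'])
```

```text
5.125 [ 0.4438032  -0.21600527  0.12103534]
```

View pics/w1.png

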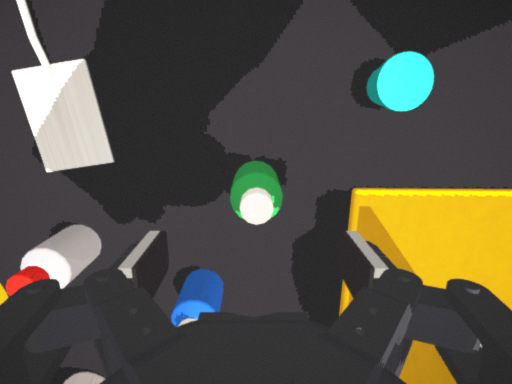

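View pics/s1.png

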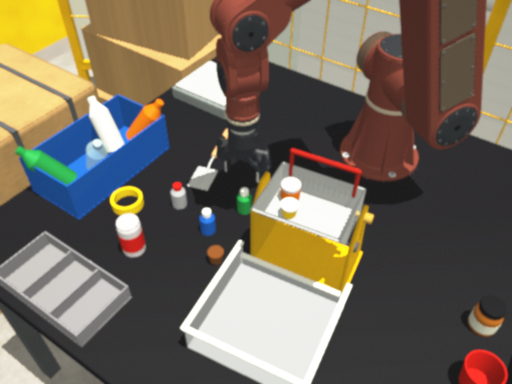

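Run:
```python
from h import *
s=arm.state();c=arm.get_calibration('wrist');T=np.array(c['tool_from_camera'])
def wp(p,z):
    d=np.array([(p[0]-c['cx'])/c['fx'],(p[1]-c['cy'])/c['fy'],1.])
    R=np.array(s['ee_rot']);o=R@T[:3,3]+s['position'];d=R@T[:3,:3]@d
    return o+d*(z-o[2])/d[2]
print("green",wp((256.5,207),.078),"blue",wp((192,322),.078))
```

```text
green [ 0.44119364 -0.21307001  0.078     ] blue [ 0.54215841 -0.24798706  0.078     ]
```

The wrist view (cap at (256,207)) puts the cap within 3 mm of the two-view position. I'll use the average and grasp.

```bash
python3 - <<'E'
from h import *
g=np.array([.4423,-.2145,0])
arm.servo_line(g+[0,0,.017],speed=.12,stop_force=8)
arm.grip(0.0,25)
s=arm.state();print(s['time_s'],s['position'],s['finger_gap'])
arm.servo_line(g+[0,0,.36],speed=.2)
arm.sleep(.1);s=arm.state();print(s['time_s'],s['finger_gap'],s['ft_force'])
cv2.imwrite('pics/s2.png',arm.camera("scene"));cv2.imwrite('pics/d2.png',arm.camera("side"));cv2.imwrite('pics/w2.png',arm.camera("wrist"))
E
python3 -c "
import cv2,numpy as np
a=[cv2.imread(f'pics/{n}2.png') for n in 'sd'];cv2.imwrite('pics/m2.png',cv2.resize(np.hstack(a),(800,300)))"
```

```text
6.6083 [ 0.44255478 -0.21466585  0.01750011] 0.48158488958241513
8.575 0.48435298372255375 [-0.14895474 -0.00054319 -0.33181496]
```

View pics/m2.png

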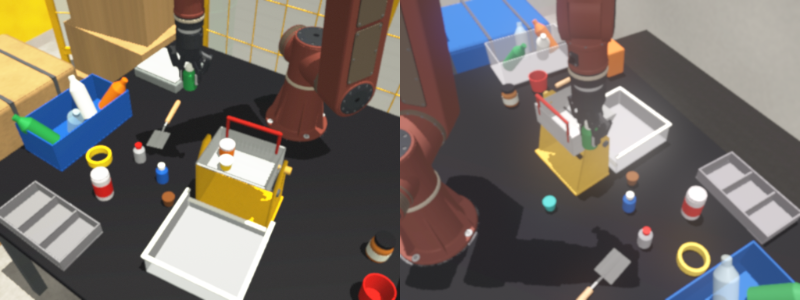

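View pics/w2.png

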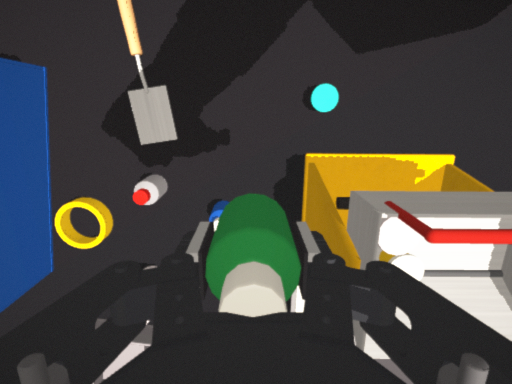

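Run:
```python
from h import *
z=.36-.175
arm.servo_line(loc(-.04,-.2,z),speed=.25)
arm.servo_line(loc(-.04,.04,z),speed=.25)
arm.servo_line(loc(-.04,.04,.07),speed=.2)
hit=arm.servo_line(loc(-.04,.04,.0175),speed=.05,stop_force=3)
s=arm.state();print(hit,s['time_s'],s['position'],s['ft_force'])
arm.grip(0.66);arm.sleep(.1)
arm.servo_line(s['position']+np.array([0,0,.06]),speed=.15)
arm.servo_line(loc(-.04,.04,z+.02),speed=.3)
s=arm.state();print(s['time_s'],s['position'],s['finger_gap'])
cv2.imwrite('pics/s3.png',arm.camera("scene"));cv2.imwrite('pics/d3.png',arm.camera("side"));cv2.imwrite('pics/w3.png',arm.camera("wrist"))
a=[cv2.imread(f'pics/{n}3.png') for n in 'sd'];cv2.imwrite('pics/m3.png',cv2.resize(np.hstack(a),(800,300)))
```

```text
True 12.1167 [0.4957973  0.05679971 0.19246713] [-0.6335554   0.91118436  5.70929007]
13.65 [0.49616128 0.0567598  0.37924529] 0.6662950459455544
```

View pics/m3.png

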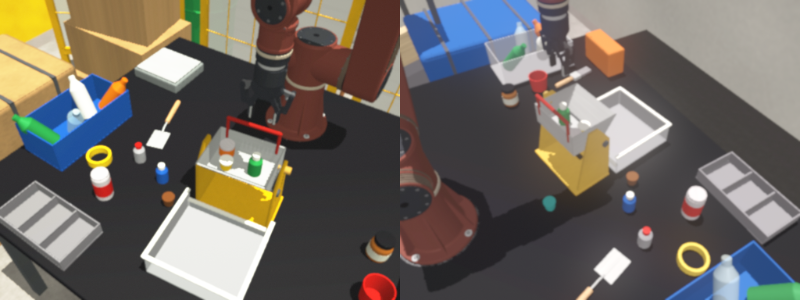

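View pics/w3.png

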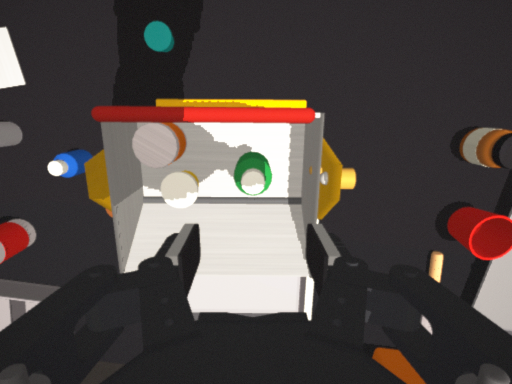

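Run:
```python
from h import *
s=arm.state();c=arm.get_calibration('wrist');T=np.array(c['tool_from_camera']);R=np.array(s['ee_rot'])
im=cv2.imread('pics/w3.png')
print(comps(im,(0,180,60),(6,255,255),200)[0])
def wp(p,z):
    d=np.array([(p[0]-c['cx'])/c['fx'],(p[1]-c['cy'])/c['fy'],1.]);o=R@T[:3,3]+s['position'];d=R@T[:3,:3]@d
    return o+d*(z-o[2])/d[2]
a,b=wp((94,114),.295),wp((314,116),.295);print(a,b,(a+b)/2,BAR)
arm.servo_line(loc(-.107,0,.21),speed=.25)
arm.reach(loc(-.107,0,.19),rot(X)) ; arm.grip(.55)
arm.sleep(.05);im=arm.camera('wrist');cv2.imwrite('pics/w4.png',im);cv2.imwrite('pics/d4.png',arm.camera('side'))
s=arm.state();R=np.array(s['ee_rot']);print(s['time_s'],s['position'],s['joints'],s['ft_force'])
print(comps(im,(0,180,60),(6,255,255),200)[0])
```

```text
[([201.6, 114.0], [92, 106, 223, 17, 3201]), ([481.4, 232.0], [447, 207, 65, 54, 2527]), ([12.8, 238.2], [0, 222, 29, 38, 739])]
[ 0.45039466 -0.0728743   0.295     ] [0.42623998 0.09489857 0.295     ] [0.43831732 0.01101213 0.295     ] [0.436  0.0071 0.295 ]
16.075 [0.43601564 0.00708581 0.36504176] [-1.51720329e-01  7.82575213e-02 -6.97702964e-02  1.42266363e+00
  1.03199059e-05  1.26696014e+00] [-0.46086054  0.15905534  0.56092035]
[([256.2, 183.0], [249, 79, 17, 213, 2907]), ([369.8, 348.1], [357, 338, 29, 24, 349])]
```

View pics/w4.png

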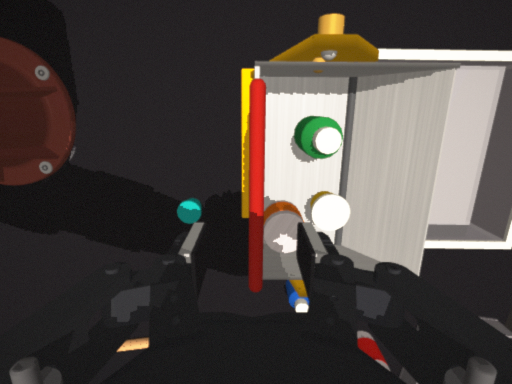

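View pics/d4.png

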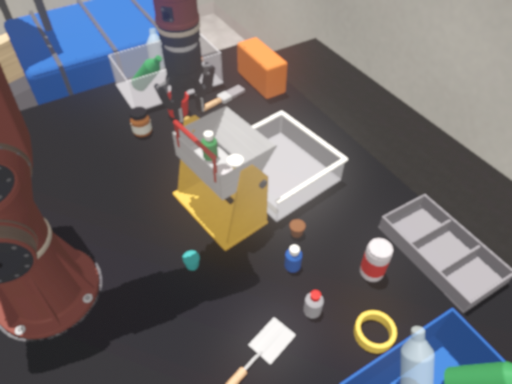

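```bash
sed -i 's/BAR=np.array(.*; H/BAR=np.array([.4380,.0085,.295]); H/' h.py
python3 - <<'E'
from h import *
arm.servo_line(barpt(0)+[0,0,-.019],speed=.1,stop_force=8)
arm.sleep(.1);f0=arm.state()['ft_force'];arm.grip(0,20);arm.sleep(.1)
s=arm.state();print(s['time_s'],s['position'],s['finger_gap'],f0,s['ft_force'],s['moment'])
cv2.imwrite('pics/w5.png',arm.camera('wrist'))
E
```

```text
17.725 [0.4385005  0.00853019 0.27626267] 0.13040191143277602 [-0.50960256 -0.1436351   1.24430316] [3.7995593  1.58450116 1.64994718] [ 0.10645652 -0.59975865 -0.02577366]
```

View pics/w5.png

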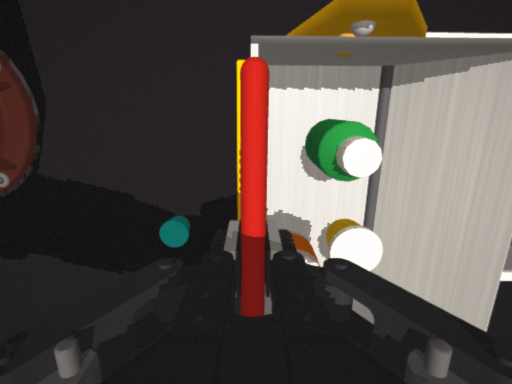

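Run:
```python
from h import *
for t in (.1,.25,.45,.65,.85,1.05,1.25,1.45,1.6,1.73):
    arm.servo_line(barpt(t)+[0,0,-.019],speed=.1)
    s=arm.state();f=s['ft_force'];print(t,round(s['time_s'],2),f.round(1),round(s['finger_gap'],3))
    if np.linalg.norm(f)>45: print("stop");break
arm.sleep(.3)
cv2.imwrite('pics/s6.png',arm.camera("scene"));cv2.imwrite('pics/d6.png',arm.camera("side"));print(arm.state()['time_s'],arm.state()['ft_force'],arm.state()['finger_gap'])
```

```text
0.1 18.08 [-3.2 -3.5  0.6] 0.132
0.25 18.48 [ 0.1 -1.4  9.2] 0.131
0.45 18.95 [-4.1 -3.2  7.5] 0.127
0.65 19.43 [-0.2 -4.   3.8] 0.13
0.85 19.9 [ 1.1 -5.8  2.7] 0.13
1.05 20.38 [ 1.1 -5.8  0.5] 0.133
1.25 20.85 [ 1.  -4.5 -0.2] 0.132
1.45 21.32 [ 1.5 -4.4 -0.7] 0.127
1.6 21.72 [ 1.9 -4.7 -0.1] 0.129
1.73 22.07 [ 1.9 -4.6  0.1] 0.132
22.475 [ 1.74232855 -4.63836431  0.15192575] 0.1326446798312176
```

View pics/s6.png

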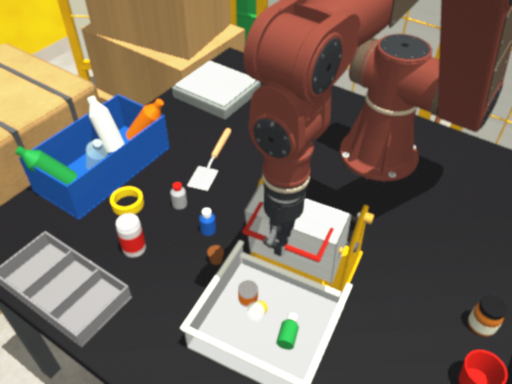

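View pics/d6.png

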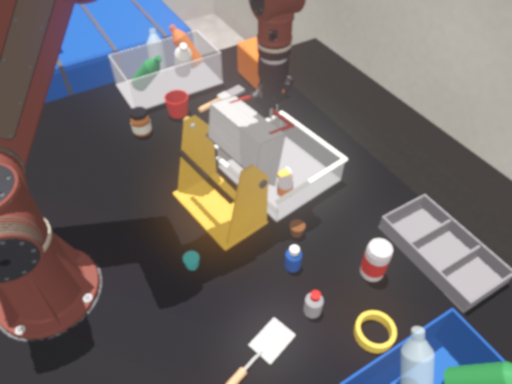

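The scene view shows tin (249,292), pot (258,311) and green bottle (288,333) all on the crate floor, with the skip fully tipped. Returning slowly with the bar still held.

Run:
```python
from h import *
arm.sleep(.5)
for t in (1.6,1.4,1.2,1.0,.8,.65,.5,.4,.3,.2,.1,0):
    arm.servo_line(barpt(t)+[0,0,-.019],speed=.1 if t>.6 else .06)
    s=arm.state();f=s['ft_force'];print(t,round(s['time_s'],2),f.round(1),round(s['finger_gap'],3))
    if np.linalg.norm(f)>60: print("stop");break
hit=arm.servo_line(barpt(-.03)+[0,0,-.019],speed=.03,stop_force=12)
s=arm.state();print(hit,s['time_s'],s['position'],s['ft_force'],s['finger_gap'])
cv2.imwrite('pics/s7.png',arm.camera("scene"));cv2.imwrite('pics/d7.png',arm.camera("side"))
a=[cv2.imread(f'pics/{n}7.png') for n in 'sd'];cv2.imwrite('pics/m7.png',cv2.resize(np.hstack(a),(800,300)))
```

```text
1.6 23.33 [ 2.3 -3.5  0.3] 0.129
1.4 23.81 [ 5.8 -1.8  5. ] 0.132
1.2 24.28 [4.7 0.5 7.9] 0.129
1.0 24.76 [1.9 3.1 7.6] 0.129
0.8 25.23 [-0.8  4.8  6.2] 0.131
0.65 25.62 [-2.2  4.9  5.5] 0.13
0.5 26.18 [-1.7  6.4  3.8] 0.128
0.4 26.59 [-1.3  5.8  0.8] 0.13
0.3 27.01 [-0.4  6.2 -1. ] 0.13
0.2 27.43 [-1.   5.4 -0.8] 0.133
0.1 27.84 [-3.2  4.8 -7.2] 0.127
0 28.26 [ 0.1  6.5 -2.4] 0.135
True 28.4667 [0.4385693  0.00892663 0.2753716 ] [1.13310199 1.71293118 5.89870887] 0.1329751049701849
```

View pics/m7.png

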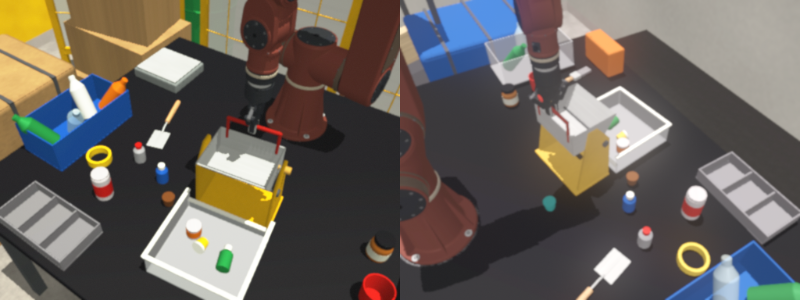

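Run:
```python
from h import *
arm.grip(.45);arm.sleep(.2)
p=np.array(arm.state()['position']);arm.servo_line(p+[0,0,.13],speed=.15)
arm.sleep(.2);s=arm.state();print(s['time_s'],s['ft_force'])
a=arm.camera("scene");b=arm.camera("side");w=arm.camera('wrist')
for n,im in zip('sdw',(a,b,w)): cv2.imwrite(f'pics/{n}8.png',im)
a0=cv2.imread('pics/scene0.png')
print(comps(a0,(0,170,60),(4,255,255),400)[0][0],comps(a,(0,170,60),(4,255,255),100)[0])
for x,n in((a0,0),(a,8)):
    print(comps(x,(105,150,40),(125,255,255),100)[0][-1])
A=np.hstack([cv2.resize(i[130:384,120:384],None,fx=1.5,fy=1.5) for i in(a0,a)]);cv2.imwrite('pics/m8.png',A)
```

```text
30.3583 [ 0.41537353 -0.12786053  0.61449026]
([325.9, 163.0], [290, 148, 72, 48, 558]) [([326.4, 163.3], [289, 149, 73, 47, 578]), ([132.7, 243.7], [119, 232, 26, 20, 283]), ([482.8, 368.5], [459, 349, 50, 35, 1383])]
([207.5, 225.1], [199, 214, 17, 22, 286])
([207.5, 225.1], [199, 214, 17, 22, 287])
```

View pics/m8.png

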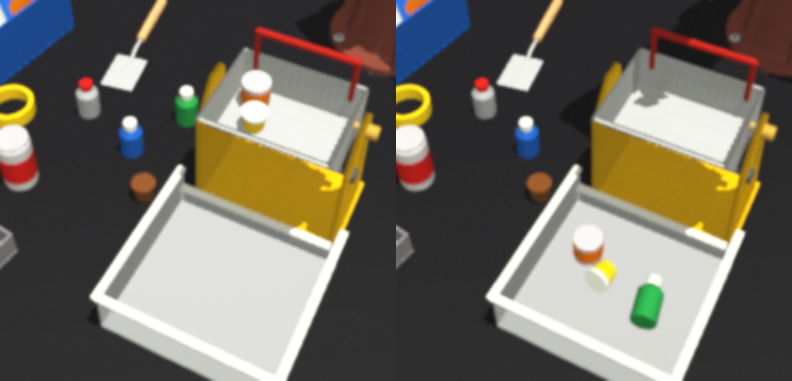

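View pics/d8.png

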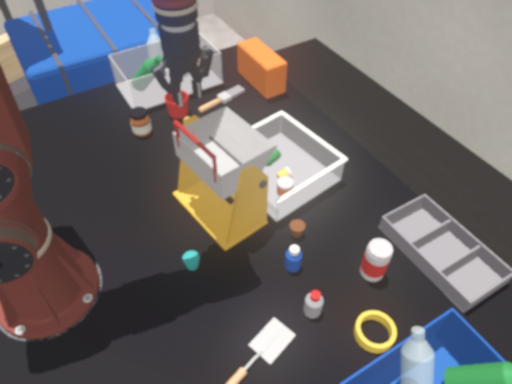

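Run:
```python
from h import *
for n,k in(('s',6),('s',7),('s',8)): print(k,[c for c in comps(cv2.imread(f'pics/{n}{k}.png'),(50,120,40),(80,255,255),80)[0] if c[0][1]>280])
for f in('side0','d8'):
    r=comps(cv2.imread(f'pics/{f}.png'),(0,120,60),(8,255,255),60)[0]+comps(cv2.imread(f'pics/{f}.png'),(172,100,60),(180,255,255),60)[0]
    print(f,[c for c in r if 150<c[0][0]<240 and c[0][1]>110])
```

```text
6 [([287.4, 333.8], [278, 320, 20, 29, 421])]
7 [([287.0, 333.8], [277, 320, 21, 28, 428])]
8 [([287.0, 333.8], [277, 320, 21, 28, 428])]
side0 [([180.4, 112.8], [166, 91, 49, 67, 733])]
d8 [([179.2, 114.0], [165, 92, 39, 56, 561])]
```

Run:
```python
from h import *
arm.close_job();print(arm.state()['time_s'])
```

```text
the job is handed in; nothing more can be done
the job is handed in; nothing more can be done
```

I handed the job in at about 30.5 s; the interface gives no verdict, but my last checks indicate it was done as asked.

**What I did:** I set the green bottle upright in the skip and let go. Then I gripped the red bar and took the skip slowly over to about 1.73 rad, where all three pieces dropped into the crate. I kept hold of the bar on the way back, moving at about 0.06 m/s near the catch (roughly 0.4 rad/s). I pressed it home until the force rose, then released it and lifted clear.

**Last checks:**
- **Pieces:** tin, pot and green bottle are in the crate. The bottle's position did not change between the last two scene pictures; I judged the tin and pot by eye.
- **Skip:** the bar is within about 0.5 px of where it started in the scene view. I estimate that as about 0.01 rad, against the 0.06 allowed.
- **Other bottles:** the blue bottle's pixel position is unchanged. The clear bottle was only checked by eye and looks unmoved.
- **Robot:** the gripper is open and clear of everything, with only about 0.6 N left on the force reading.

**Inconclusive or differing:**
- The same bar check in the side view told me nothing, because the bar's colour mask merged with the red cup behind it.
- The wrist camera placed the bar 2–4 mm from the first two-view estimate, and I used a value in between.

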